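# Set the gluing vise to the rule stop

### The job

Pre-set the small gluing vise for the next speaker case: roll its knurled wheel under a fingertip, stroke by stroke, until the gap between the jaws has closed to the gauge mark, that is, until the pointer on the moving jaw stands level with the point of the rule stop. Work the wheel only by rolling it lightly from above, not by gripping it or pushing the jaw, leave the things around the vise where they are, and finish with the hand clear of everything.

Things in the scene. Friction and masses are not known exactly. Their poses are not given: they have to be found in the camera images.
- vise: Screw vise bolted flat to the bench: base plate 110 x 285 x 12 mm, two grey jaws 90 mm wide and 102 mm high with wooden faces, guide rods, a screw, and a knurled wheel at one end between two cheeks. Origin on the bench straight below the wheel's centre; +y along the screw from the wheel to the moving jaw, then the fixed jaw; z up; the steel rule lies on the +x side. It does not move.
- wheel_top (a point): Crown (highest point) of the knurled wheel at mid-width, 75 mm above the bench; fixed to the vise, does not turn. Wheel 60 mm in diameter, 18 mm wide, axis level along the vise's y. Cheeks 84 mm long (across the vise) and 62 mm high stand 3 mm beside its flat faces, 48 mm over both: only the top 13 mm of the rim is free. Crown to the back of the moving jaw: 39 mm or more.
- thumbwheel: The knurled wheel with its screw; origin at the wheel's centre, 30 mm under the crown. It stays where it is left; about 2.5 N along the rim turns it (press 4 to 20 N). Rolling its top towards the vise's +x (the steel rule's side) closes the jaws, towards -x opens them: 20 mm of jaw travel a turn, about 1.06 mm for each 10 mm rolled along the rim. It can go past the mark and back.
- jaw: The moving jaw, between the wheel and the fixed jaw, 90 mm wide, 30 mm thick, 102 mm high; origin on the bench below its wooden face. It slides along the vise's +y as the gap closes and stays where it is left. At the start it stands 7 to 21 mm short of the mark.
- jaw_pointer (a point): Tip of the flat dark steel pointer on the moving jaw's +x side, in line with the jaw's wooden face; it points to +x over the steel rule, 34.5 mm above the bench.
- gauge_mark (a point): The gauge mark: tip of the flat black point (pointing to the vise's -x) of the rule stop, a black clip 18 mm wide fixed on the outer edge of the steel rule; 34.5 mm above the bench. Same axes as the vise. When set, the pointer's tip faces this tip across a 4 mm space along x, with no difference along y.
- glue: White glue bottle with a nozzle, loose, 52 mm in diameter, 150 mm high; origin at the centre of its underside. To be left alone.
- screwdriver: Screwdriver with a black handle, lying loose, 170 mm long, 26 mm thick; origin under its middle. To be left alone.
- case: Wooden speaker case, loose, 130 x 96 x 110 mm; origin at the centre of its underside. To be left alone.
- batten: Wooden batten lying loose, 120 x 22 x 14 mm; origin at the centre of its underside. To be left alone.

How it is judged (in metres and radians):
On the way:
1. the knurled wheel turns under the fingertip (contact force between the fingers and thumbwheel above 0.3 N and angular speed of thumbwheel above 0.1 rad/s), for 0.1 s.
At the end, for the whole second after the job is handed in: The pointer of the moving jaw is within 2 mm of the rule stop's point, measured along the jaw's travel, the jaw is at rest, and the four loose things are within 15 mm of where they stood (y of jaw_pointer in the frame of gauge_mark between -0.002 and 0.002 m and linear speed of jaw below 0.003 m/s and distance of each of glue, screwdriver, case, batten from where it was at the start of the episode below 0.015 m); the robot touches nothing.
It fails at once if the wheel is leaned on hard (over 60 N) (contact force between the fingers and thumbwheel above 60 N).
It fails at once if the wheel is gripped: the fingers reach down on both sides of it (grasp point within 41 mm of the wheel's centre while touching it; a fingertip on the rim keeps it at 44 mm or more) (distance between the grasp point and thumbwheel below 0.041 m and contact force between the fingers and thumbwheel above 0.5 N).
It fails at once if the moving jaw is pushed directly (over 5 N) (contact force between any of the fingers, the arm and jaw above 5 N).
It fails at once if a thing around the vise is shifted by more than 15 mm, tipped or lifted (distance of any of glue, screwdriver, case, batten from where it was at the start of the episode above 0.015 m or angle between glue's own z axis and vertical above 0.3 rad).
It also fails if it takes over 54 s, if anything falls off the work surface, if the arm or the gripper's body presses on something with over 40 N, if the wrist force passes 120 N, or if a joint passes its speed limit or range.

### The arm

A 6-joint arm with a two-finger parallel gripper is mounted at the origin on the work surface. World frame = base frame: x ahead of the robot, y to its left, z up, the work surface at z = 0. Lengths are in mm, angles in rad, forces in N, time in s.
With the tool pointing down it reaches from about 275 to 750 mm from the base axis. Payload 10.2 kg.
Tool frame: the origin (TCP) lies at the very end of the fingers, on their centre line; the grasp point (between the pads) lies 19 mm behind it; y points along the fingers, z is the direction in which the jaws open and shut, and the axes are right-handed (so a half turn about y gives the same grasp; the last joint's range is limited). The gripper opens to 88 mm and grips with 3 to 60 N. Pads are 18 mm wide; open, the fingers measure 123 mm over their backs; the gripper's body (75 mm by 187 mm) begins 45 mm behind the grasp point.
Start: joints at [-1.399, 0.313, 1.498, -0, 1.331, -0.223], TCP at [201.915, -484.625, 238.72] pointing down, gripper open.
Joint ranges: [-2.94, 2.94], [-0.97, 2.17], [0.19, 2.56], [-1.23, 4.37], [0.02, 3.11], [-2.88, 2.88]. Speed limits (rad/s): [2.39, 2.39, 3.01, 3.14, 3.14, 3.14].

### API

Orientations are given as a rotation vector (axis times angle).
In Python, from station import * gives the robot as it stands.
- The arm moves only by the shell command python3 -m handwheel 'ROWS' [FORCE]. ROWS is JSON, a list of rows, each a list of 7 numbers: the closure, from 0 (fully open) to 1 (shut), then the shift along the world's x, y, z as a fraction of full scale, then the turn, a rotation vector about the world's x, y, z as a fraction of full scale. In form: [[gripper, tx, ty, tz, wx, wy, wz], ...]. A call has 1 to 12 rows; each row shifts and turns the commanded pose from where the row before left it; what a row does not reach is not made up. Full scale, the value 1, is 0.02 m for a shift and pi rad for a turn. A row lasts 1/12 s, in which the tool goes at most 41.7 mm and 7.16 degrees, less where a joint would pass 70% of its speed; a pose out of reach is approached as far as the arm can. A call with a number of a shift or a turn outside -1 to 1 is refused whole. A call with a gripper value outside its range is refused whole. The fingers move at their own pace and stop on an object; FORCE is the grip in N (left out, the last holds). Time passes only in rows, so rows that do not move let the fingers close. It gives the time, the measured TCP pose, the force and the opening at its end, in the units of the state.
- sense(): the state, without advancing time (a new reading comes with each control period).
- camera(name): name is "side" or "top" or "wrist"; returns (picture, depth): 400x640x3 uint8, red, green, blue; 400x640 float32, mm along the optical axis (not along the pixel's ray), 0 where there is no reading.
- calibration(name): a dict with "fovy" (degrees; the focal length in pixels is half the picture's height over the tangent of half this angle, whatever the lens; pixels are square), "cx", "cy" (the principal point, pixels), "rvec" (rotation vector, rad) and "tvec" (3), from world to camera coordinates, as OpenCV has them. Camera axes: x right, y down, z forward; pixel columns grow to the right and rows downward; lengths in mm; the calibration is good to about 2 mm. The wrist camera is an equidistant fisheye: a pixel r from the principal point sees the ray r / f radians off the axis. A picture is of the moment at which its call begins: read the wrist's pose just before it. calibration takes no time and is no camera call; for the wrist camera it gives the pose at the moment of the call.
- job_done(): hands the job in, once; it reports no verdict.
Trained networks look in the newest picture that a camera, given by its name, has taken for a name from the list of things; names that differ only in an ending like _2 or _b are one class to them, and where a whole thing is asked for, a point or a joint stands for the part that bears it (a point fixed in the world has none). Each returns a list of dicts, best first, with "confidence" (0 to 1); they miss things now and then, are a little off and sometimes report something else, mostly with a low value. They report only what shows in the picture. A call takes as long as a camera call.
- boxes_of(camera, thing): "xy" ([column, row] as shares, 0 to 1, of the picture: columns of its width, rows of its height, amid what is visible of it).
- trace(camera, thing): "pixels" (400x640 bool, what is visible of it) and "xy" ([column, row] as shares, 0 to 1, of the picture: columns of its width, rows of its height, amid what is visible of it).
The state is a dict: "time_s": time; "joint_pos": joint angles; "qd": joint speeds; "joint_efforts": joint torques, N m; "position": TCP position; "tcp_rot": TCP orientation; "ft_force": force on the tool from outside, world axes, zero at the start; "moment": the same for the moment, N m; "finger_gap": opening from 0.0 (shut) to 1.0 (fully open).
Only numpy, scipy, OpenCV 4.12 (cv2) and the standard library are available. Lean on these libraries where they do the work, as an engineer would, in place of code of your own. Each camera call takes 0.05 s, during which the arm holds its last target.

## Working session

There is one attempt and no reset: what is moved stays moved. The work goes in short steps, Python scripts to look and compute and a shell command to move; the robot and the scene stay as the last step left them, time stands still between calls to the robot, and variables do not carry over. Pictures are saved under pics/ and viewed, and the job is handed in when it is done.

```bash
ls; mkdir -p pics; cat > h.py <<'E'
from station import *
import numpy as np, cv2
from scipy.spatial.transform import Rotation as R
def save(n,im): cv2.imwrite('pics/'+n+'.png',cv2.cvtColor(im,cv2.COLOR_RGB2BGR))
def ray(cal,u,v):
    f=200/np.tan(np.radians(cal['fovy'])/2)
    Rm=R.from_rotvec(np.array(cal['rvec']).ravel()).as_matrix();t=np.array(cal['tvec']).ravel()
    d=np.array([(u-cal['cx'])/f,(v-cal['cy'])/f,1.]) 
    return -Rm.T@t, Rm.T@d
def at_z(cal,u,v,z):
    o,d=ray(cal,u,v); return o+d*(z-o[2])/d[2]
def at_d(cal,u,v,dep):
    o,d=ray(cal,u,v); return o+d*dep
def proj(cal,p):
    f=200/np.tan(np.radians(cal['fovy'])/2)
    Rm=R.from_rotvec(np.array(cal['rvec']).ravel()).as_matrix()
    c=Rm@np.array(p,float)+np.array(cal['tvec']).ravel()
    return c[0]/c[2]*f+cal['cx'],c[1]/c[2]*f+cal['cy'],c[2]
E
python3 - <<'E'
from h import *
s=sense();print(s)
for n in('top','side'):
    im,d=camera(n);save(n+'0',im);np.save('d_'+n,d);c=calibration(n);print(n,c,ray(c,320,200))
    for t in ('vise','wheel_top','thumbwheel','jaw','jaw_pointer','gauge_mark','glue','screwdriver','case','batten'):
        for b in boxes_of(n,t)[:2]:
            u,v=b['xy'][0]*640,b['xy'][1]*400
            print(t,round(b['confidence'],2),round(u,1),round(v,1),at_d(c,u,v,d[int(v),int(u)]).round(1))
E
```

```text
pics
{'time_s': 0.0, 'joint_pos': array([-1.39935923e+00,  3.13447828e-01,  1.49837619e+00, -3.06030390e-07,
        1.33099378e+00, -2.23374548e-01]), 'qd': array([-2.40517219e-04,  9.80707532e-04,  5.56463793e-06,  1.83282843e-05,
       -2.25604235e-03, -1.15319666e-03]), 'joint_efforts': array([ 7.33683155e-04, -4.02212906e+01, -2.52266639e+01,  6.93950267e-02,
        3.52643535e-02, -1.21280545e-04]), 'position': array([ 201.89494163, -484.38488554,  238.18510039]), 'tcp_rot': array([-0.40093284,  2.00596986, -2.00346599]), 'ft_force': array([ 0.5786333 , -0.2152561 ,  0.60238988]), 'moment': array([-0.02421297, -0.01345701, -0.03894642]), 'finger_gap': 1.0000427871275197}
top {'fovy': 50.09984357778256, 'cx': 325.0836606098986, 'cy': 198.67369280989234, 'rvec': array([ 2.19323361, -2.13352788,  0.15840312]), 'tvec': array([  6.47634206, 560.74348446, 965.47494954])} (array([ 432.21157951,   38.28217133, 1028.75881647]), array([ 0.12458779, -0.00452992, -0.9922742 ]))
vise 0.64 364.9 197.5 [569.3 -74.3   9.9]
vise 0.23 368.9 167.8 [636.6 -79.5  37.9]
wheel_top 0.86 362.0 199.7 
[... 645 characters left out ...]
ay([551.18221107, 177.88180594, 771.03449459])} (array([359.35157475, 608.81317333, 655.85892099]), array([ 0.253936  , -0.67632561, -0.69148713]))
vise 0.57 336.8 188.7 [541.6  15.1  98.9]
wheel_top 0.77 339.4 187.9 [553.3 -45.1  47.2]
thumbwheel 0.4 344.3 161.6 [ 561.8 -103.8   85.5]
jaw 0.87 343.8 162.0 [ 563.7 -105.9   82.2]
jaw_pointer 0.95 346.0 165.9 [ 556.  -101.8   74.7]
gauge_mark 0.37 309.5 175.6 [644.1 -69.1  40.9]
glue 0.88 370.7 119.9 [ 555.1 -337.4   76.5]
glue 0.19 317.9 253.4 [512.1 210.3 108. ]
screwdriver 0.78 385.5 173.1 [ 463.3 -173.5   24. ]
case 0.87 316.5 251.1 [516.1 207.4 109.6]
case 0.69 386.0 173.2 [ 462.  -173.8   23.8]
batten 0.73 289.7 171.4 [715.3 -97.1  12.5]
```

```bash
python3 - <<'E'
import cv2
a=cv2.imread('pics/top0.png')[110:270,220:460];cv2.imwrite('pics/t1.png',cv2.resize(a,(780,520),interpolation=cv2.INTER_CUBIC))
a=cv2.imread('pics/side0.png')[90:240,240:440];cv2.imwrite('pics/s1.png',cv2.resize(a,(800,600),interpolation=cv2.INTER_CUBIC))
E
```

```text
(no output)
```

View pics/t1.png

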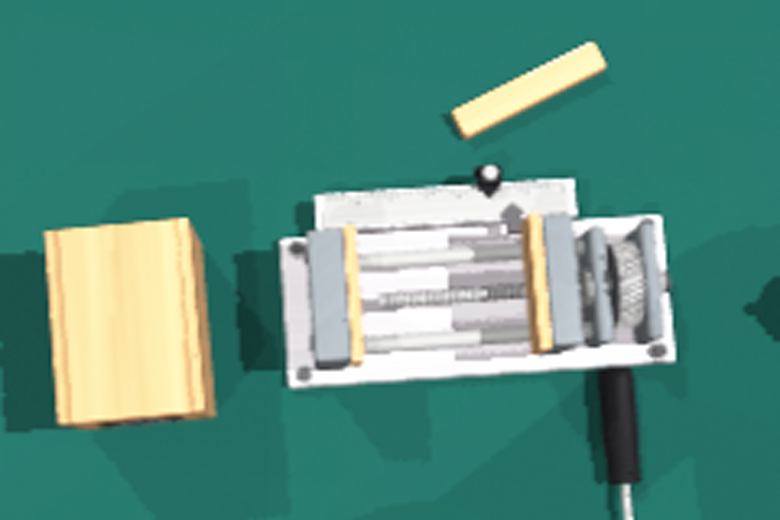

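View pics/s1.png

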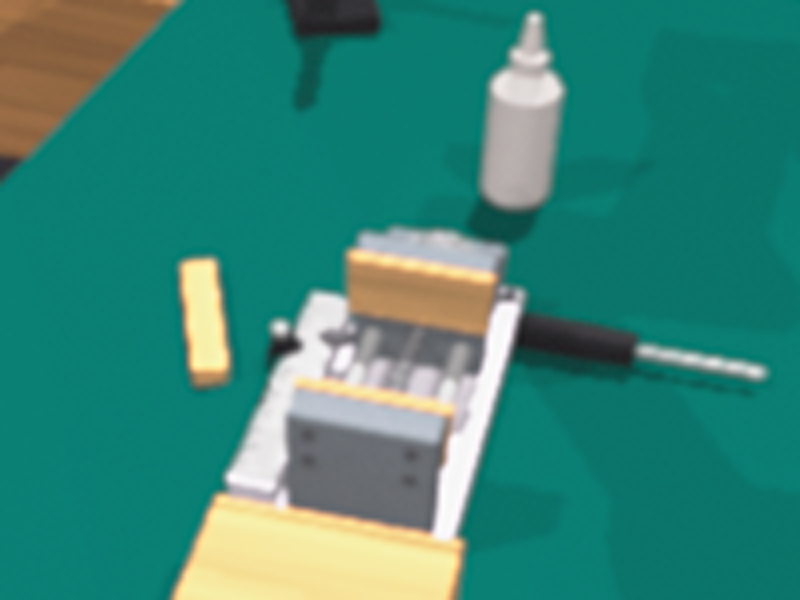

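View pics/top0.png

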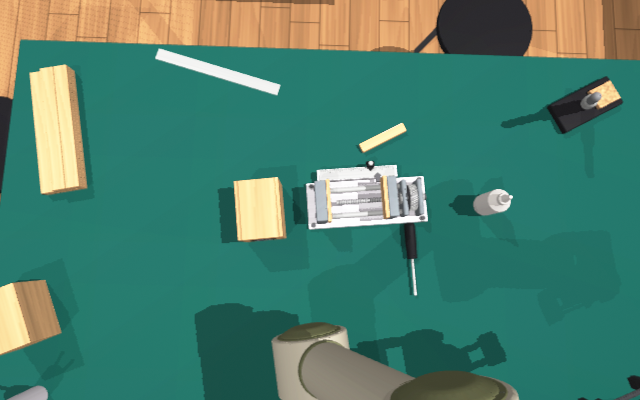

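```bash
python3 - <<'E'
from h import *
d=np.load('d_top.npy');c=calibration('top')
P=[at_z(c,220+a/3.25,110+b/3.25,12) for a,b in((281,240),(290,387),(676,361),(662,214))]
print(np.round(P,1)); 
for a,b in((0,3),(1,2)): v=P[a]-P[b];print(np.degrees(np.arctan2(-v[0],v[1])),np.linalg.norm(v))
for a,b in((1,0),(2,3)): v=P[b]-P[a];print(np.degrees(np.arctan2(v[1],v[0])),np.linalg.norm(v))
# jaw top edges / pointcloud
f=200/np.tan(np.radians(c['fovy'])/2)
v,u=np.mgrid[160:235,300:430]
pts=np.array([at_d(c,x,y,d[y,x]) for x,y in zip(u.ravel(),v.ravel())])
np.save('pts',pts)
vy=np.mean([P[0]-P[3],P[1]-P[2]],axis=0)[:2];vy/=np.linalg.norm(vy);vx=np.array([vy[1],-vy[0]])
ctr=np.mean(P,axis=0)[:2];q=np.c_[(pts[:,:2]-ctr)@vx,(pts[:,:2]-ctr)@vy,pts[:,2]]
print('ctr',ctr,'vy',vy)
for lo,hi in((95,110),(65,82),(57,65)):
    m=(q[:,2]>lo)&(q[:,2]<hi);k=q[m];k=k[np.argsort(k[:,1])]
    print(lo,len(k));print(k[::max(1,len(k)//25)].round(0).tolist())
s=sense();r=R.from_rotvec(s['tcp_rot']).as_matrix();print(r.round(3))
cw=calibration('wrist');print(cw, ray(cw,cw['cx'],cw['cy']))
im,_=camera('wrist');save('w0',im)
E
```

```text
[[ 598.1   67.3   12. ]
 [ 489.6   57.2   12. ]
 [ 516.5 -225.9   12. ]
 [ 626.1 -215.9   12. ]]
5.651464000140031 284.5892799667733
5.426193090702938 284.4516496233451
5.2828576478282345 108.89462630002338
5.213782745054359 110.01396376982323
ctr [557.58376712 -79.33810807] vy [-0.09652077  0.99533097]
95 1210
[[-27.0, -59.0, 95.0], [-9.0, -54.0, 102.0], [-38.0, -52.0, 102.0], [27.0, -49.0, 101.0], [-20.0, -47.0, 104.0], [2.0, -44.0, 106.0], [18.0, -41.0, 104.0], [-9.0, -39.0, 104.0], [34.0, -37.0, 101.0], [48.0, -34.0, 99.0], [23.0, -31.0, 100.0], [-5.0, -29.0, 101.0], [-41.0, 91.0, 102.0], [48.0, 93.0, 100.0], [14.0, 95.0, 103.0], [40.0, 98.0, 106.0], [34.0, 101.0, 103.0], [30.0, 103.0, 101.0], [-38.0, 106.0, 102.0], [19.0, 108.0, 103.0], [44.0, 111.0, 102.0], [-24.0, 113.0, 103.0], [2.0, 116.0, 102.0], [29.0, 118.0, 104.0], [-41.0, 121.0, 103.0], [16.0, 124.0, 103.0]]
65 256
[[-7.0, -121.0, 67.0], [5.0, -116.0, 66.0], [21.0, -107.0, 69.0], [6.0, -106.0, 78.0], [-10.0, -105.0, 76.0], [-0.0, -103.0, 76.0], [11.0, -103.0, 73.0], [-0.0, -101.0, 77.0], [-16.0, -100.0, 73.0], [-11.0, -
[... 597 characters left out ...]
 61.0], [27.0, -105.0, 61.0], [-24.0, -95.0, 64.0], [-4.0, -91.0, 59.0], [28.0, -87.0, 61.0], [-9.0, -85.0, 63.0], [-16.0, -84.0, 65.0], [21.0, -83.0, 64.0], [1.0, -81.0, 62.0], [36.0, -80.0, 61.0], [-22.0, -79.0, 62.0], [-34.0, -78.0, 62.0], [27.0, -77.0, 60.0], [-38.0, -76.0, 58.0], [-5.0, -75.0, 58.0], [18.0, -28.0, 62.0]]
[[-0.923  0.     0.385]
 [-0.385 -0.    -0.923]
 [-0.    -1.     0.   ]]
{'fovy': 65.70646984690485, 'cx': 326.0549655892587, 'cy': 200.39100474894812, 'rvec': array([-2.39041904,  1.59282765,  0.2504765 ]), 'tvec': array([-524.45735869,  -40.68574712,  390.03801701])} (array([ 276.40841558, -453.20605202,  383.4620816 ]), array([-0.28270138, -0.11730241, -0.95200844]))
```

View pics/w0.png

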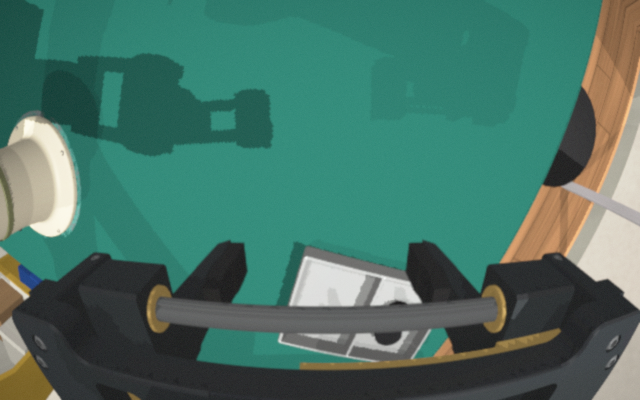

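```bash
python3 -m handwheel '[[1,0.9,0.75,0,0,0,0.034],[1,0.9,0.75,0,0,0,0.034],[1,0.9,0.75,0,0,0,0.034],[1,0.9,0.75,0,0,0,0.034],[1,0.9,0.75,0,0,0,0.034],[1,0.9,0.75,0,0,0,0.034],[1,0.9,0.75,0,0,0,0.034],[1,0.9,0.75,0,0,0,0.034],[1,0.9,0.75,0,0,0,0.034],[1,0.9,0.75,0,0,0,0.034],[1,0.9,0.75,0,0,0,0.034],[1,0.9,0.75,0,0,0,0.032]]' 10; python3 -m handwheel '[[1,0.9,0.75,0,0,0,0],[1,0.9,0.75,0,0,0,0],[1,0.9,0.75,0,0,0,0],[1,0.9,0.75,0,0,0,0],[1,0.9,0.75,0,0,0,0],[1,0.9,0.75,0,0,0,0],[1,0.9,0.75,0,0,0,0],[1,0.9,0.75,0,0,0,0],[1,0,0,0,0,0,0],[1,0,0,0,0,0,0]]'
cat > look.py <<'E'
from h import *
import sys
s=sense();r=R.from_rotvec(s['tcp_rot']).as_matrix();print(s['time_s'],s['position'].round(1),s['ft_force'].round(1),s['finger_gap'],'zdir deg',np.degrees(np.arctan2(r[1,2],r[0,2])),r[:,1].round(3))
for n in sys.argv[2:]:
    im,d=camera(n);save(n[0]+sys.argv[1],im);np.save('d_'+n+sys.argv[1],d)
E
python3 look.py 2 wrist top
```

```text
time_s: 2.15
position: [418.7, -303.8, 238.8]
tcp_rot: [-1.257, 1.132, -1.132]
ft_force: [0.0, -0.4, 0.1]
finger_gap: 0.116
time_s: 2.98
position: [562.1, -184.1, 238.3]
tcp_rot: [-1.256, 1.135, -1.134]
ft_force: [-0.4, -0.5, -0.2]
finger_gap: 0.004
2.9833 [ 562.1 -184.1  238.3] [-0.4 -0.5 -0.2] 0.004468087189577989 zdir deg 5.7948793336881135 [-0.001  0.    -1.   ]
```

View pics/w2.png

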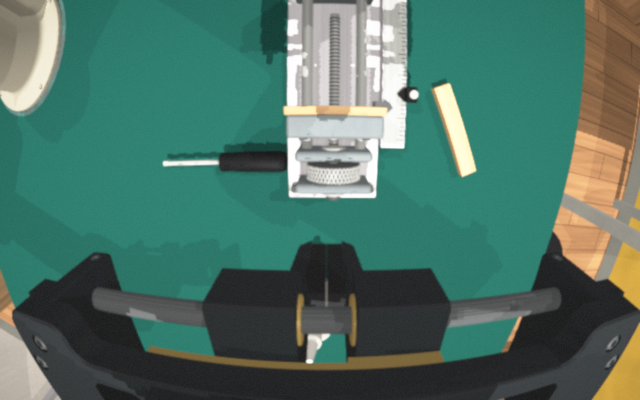

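View pics/t2.png

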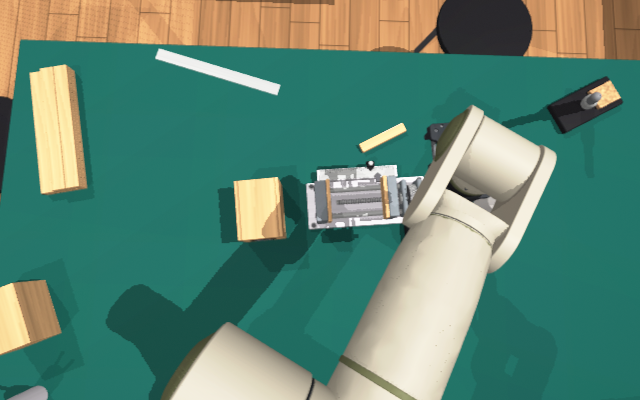

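```bash
cat >> h.py <<'E'
def wray(cal,u,v):
    f=200/np.tan(np.radians(cal['fovy'])/2)
    Rm=R.from_rotvec(np.array(cal['rvec']).ravel()).as_matrix();t=np.array(cal['tvec']).ravel()
    a,b=u-cal['cx'],v-cal['cy'];r=np.hypot(a,b);th=r/f
    d=np.array([a/r*np.sin(th),b/r*np.sin(th),np.cos(th)])
    return -Rm.T@t,Rm.T@d
def w_z(cal,u,v,z):
    o,d=wray(cal,u,v);return o+d*(z-o[2])/d[2]
vy=np.array([-0.0965,0.9953]);vx=np.array([0.9953,0.0965])
E
python3 - <<'E'
from h import *
c=calibration('wrist');print(c['fovy'])
im=cv2.imread('pics/w2.png')
a=im[60:210,270:430];cv2.imwrite('pics/w2z.png',cv2.resize(a,(640,600),interpolation=cv2.INTER_CUBIC))
E
```

```text
65.70646984690485
```

View pics/w2z.png

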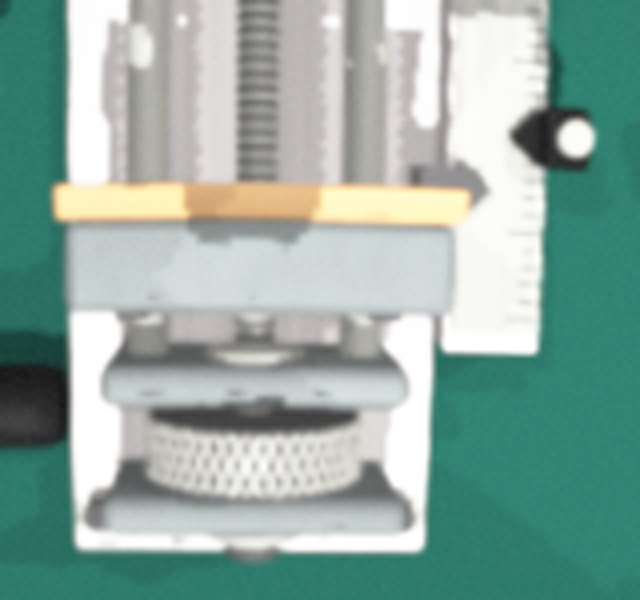

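```bash
python3 - <<'E'
from h import *
c=calibration('wrist')
def p(a,b,z):
    q=w_z(c,270+a/4,60+b/4,z);return q[:2].round(1),np.round([q[:2]@vx,q[:2]@vy],1)
for n,a,b,z in(('ptr',489,190,34.5),('mark',511,135,34.5),('cheek-out',255,530,62),('cheek+out',255,367,62),('cheek-in',255,493,62),('cheek+in',255,405,62),('whl L',147,440,60),('whl R',361,440,60),('crown-',255,497,75),('crown+',255,428,75),('pl',75,551,12),('pr',425,551,12),('cheekL',88,520,62),('cheekR',413,520,62)): print(n,*p(a,b,z))
E
```

```text
ptr [629.  -99.9] [ 616.4 -160.2]
mark [633.4 -83.4] [ 622.4 -144.1]
cheek-out [ 572.2 -198.1] [ 550.4 -252.4]
cheek+out [ 567.5 -153.9] [ 550.  -207.9]
cheek-in [ 571.1 -187.8] [ 550.3 -242.1]
cheek+in [ 568.6 -164. ] [ 550.1 -218.1]
whl L [ 541.  -176.6] [ 521.4 -228. ]
whl R [ 597.9 -170.9] [ 578.6 -227.7]
crown- [ 570.5 -185.5] [ 550.  -239.7]
crown+ [ 568.6 -167.5] [ 549.8 -221.6]
pl [ 519.2 -225. ] [ 495.  -274.1]
pr [ 629.4 -214. ] [ 605.7 -273.8]
cheekL [ 526.9 -199.8] [ 505.2 -249.7]
cheekR [ 614.7 -191. ] [ 593.4 -249.4]
```

```bash
python3 -m handwheel '[[1,-0.07,0.08,-0.95,0,0,0],[1,-0.07,0.08,-0.95,0,0,0],[1,-0.07,0.08,-0.95,0,0,0],[1,-0.07,0.08,-0.95,0,0,0],[1,0,0,-0.95,0,0,0],[1,0,0,-0.95,0,0,0],[1,0,0,-0.95,0,0,0],[1,0,0,-0.95,0,0,0],[1,0,0,0,0,0,0]]' ; python3 look.py 3 wrist top side
```

```text
time_s: 3.83
position: [554.1, -178.4, 83.6]
tcp_rot: [-1.255, 1.142, -1.132]
ft_force: [-0.4, 0.7, -1.2]
finger_gap: 0.006
3.8333 [ 554.1 -178.4   83.6] [-0.4  0.7 -1.2] 0.006401138601425796 zdir deg 5.617940649352762 [-0.005  0.003 -1.   ]
```

View pics/w3.png

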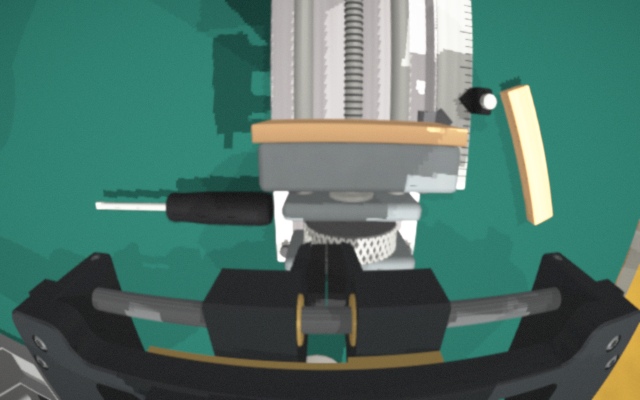

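View pics/s3.png

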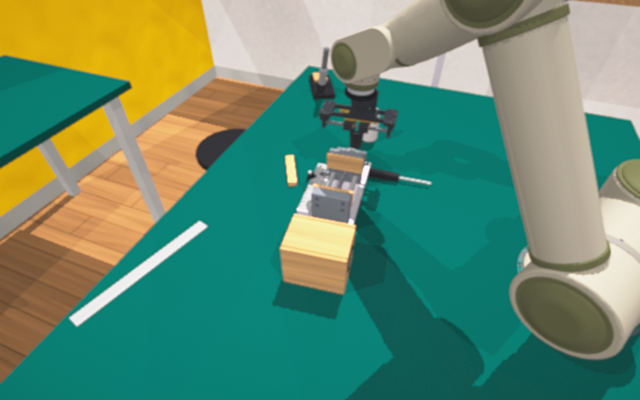

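```bash
python3 -m handwheel '[[1,0,0,-0.3,0,0,0],[1,0,0,0,0,0,0]]'; python3 -m handwheel '[[1,0,0,-0.05,0,0,0],[1,0,0,0,0,0,0]]';python3 -m handwheel '[[1,0,0,-0.05,0,0,0],[1,0,0,0,0,0,0]]'
```

```text
time_s: 4.15
position: [556.3, -178.4, 80.9]
tcp_rot: [-1.254, 1.135, -1.136]
ft_force: [-0.9, 0.3, -0.9]
finger_gap: 0.004
time_s: 4.32
position: [556.4, -178.3, 80.0]
tcp_rot: [-1.255, 1.135, -1.136]
ft_force: [-0.3, -0.1, 0.7]
finger_gap: 0.004
time_s: 4.48
position: [556.3, -178.2, 78.7]
tcp_rot: [-1.255, 1.135, -1.136]
ft_force: [0.5, 0.5, 0.1]
finger_gap: 0.007
```

```bash
python3 -m handwheel '[[1,0,0,-0.1,0,0,0],[1,0,0,0,0,0,0]]'; python3 -m handwheel '[[1,0,0,-0.05,0,0,0],[1,0,0,0,0,0,0]]';python3 -m handwheel '[[1,0,0,-0.05,0,0,0],[1,0,0,0,0,0,0]]'
```

```text
time_s: 4.65
position: [556.2, -178.1, 76.4]
tcp_rot: [-1.255, 1.136, -1.135]
ft_force: [0.4, 0.4, -0.0]
finger_gap: 0.004
time_s: 4.82
position: [556.2, -178.2, 75.5]
tcp_rot: [-1.255, 1.136, -1.135]
ft_force: [-0.8, 0.2, -0.0]
finger_gap: 0.006
time_s: 4.98
position: [556.4, -178.3, 75.0]
tcp_rot: [-1.255, 1.135, -1.136]
ft_force: [-0.7, 1.4, 2.5]
finger_gap: 0.006
```

```bash
python3 -m handwheel '[[1,0,0,-0.03,0,0,0],[1,0,0,0,0,0,0]]'; python3 -m handwheel '[[1,0.2,0.02,0,0,0,0],[1,0.2,0.02,0,0,0,0]]'
```

```text
time_s: 5.15
position: [556.5, -178.3, 74.9]
tcp_rot: [-1.255, 1.135, -1.136]
ft_force: [-2.4, 1.0, 7.4]
finger_gap: 0.006
time_s: 5.32
position: [564.7, -177.5, 75.3]
tcp_rot: [-1.254, 1.135, -1.136]
ft_force: [-2.4, 1.9, 8.7]
finger_gap: 0.004
```

Good contact at ~8 N, and the wheel drags at 2.4 N. Continue the stroke, then lift.

```bash
python3 -m handwheel '[[1,0.2,0.02,0,0,0,0],[1,0.2,0.02,0,0,0,0],[1,0.2,0.02,0,0,0,0]]'; python3 -m handwheel '[[1,0.2,0.02,0,0,0,0],[1,0,0,0,0,0,0]]'; python3 look.py 4 wrist
```

```text
time_s: 5.57
position: [576.8, -176.4, 75.3]
tcp_rot: [-1.254, 1.134, -1.137]
ft_force: [-1.9, 0.4, 8.6]
finger_gap: 0.004
time_s: 5.73
position: [581.2, -176.0, 75.0]
tcp_rot: [-1.254, 1.134, -1.137]
ft_force: [0.6, 0.5, 6.6]
finger_gap: 0.0
5.7333 [ 581.2 -176.    75. ] [0.6 0.5 6.6] 0.0001699732952291446 zdir deg 5.714462997164063 [ 0.002 -0.001 -1.   ]
```

View pics/w4.png

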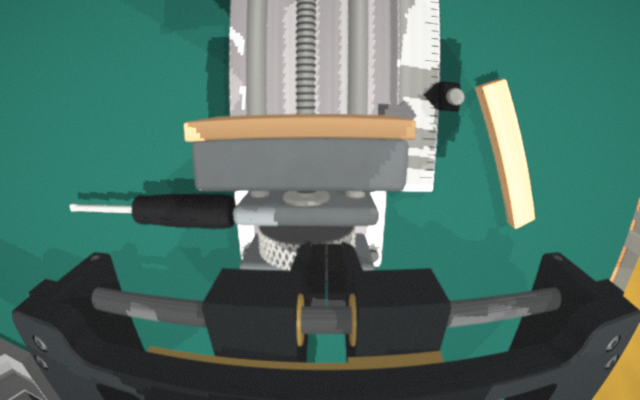

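```bash
python3 - <<'E'
from h import *
im=cv2.imread('pics/w4.png')[80:140,370:470];cv2.imwrite('pics/w4z.png',cv2.resize(im,(800,480),interpolation=cv2.INTER_CUBIC))
E
python3 -m handwheel '[[1,0,0,0.3,0,0,0],[1,-0.4,-0.04,0.1,0,0,0],[1,-0.4,-0.04,0,0,0,0],[1,-0.5,-0.05,0,0,0,0],[1,0,0,0,0,0,0],[1,0,0,-0.25,0,0,0],[1,0,0,-0.15,0,0,0],[1,0,0,0,0,0,0]]'
```

```text
time_s: 6.45
position: [554.6, -178.6, 74.5]
tcp_rot: [-1.255, 1.135, -1.136]
ft_force: [-4.0, -0.3, 6.3]
finger_gap: 0.005
```

View pics/w4z.png

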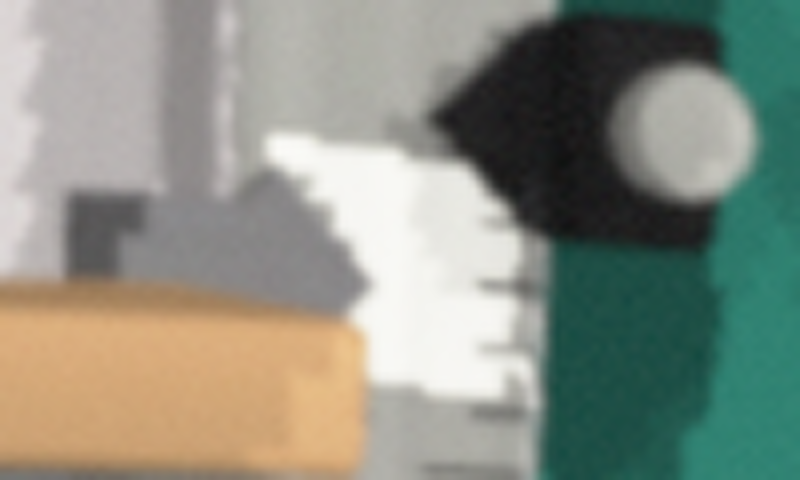

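```bash
cat > meas.py <<'E'
from h import *
import sys,pickle
n=sys.argv[1]
s=sense();c=calibration('wrist');im,d=camera('wrist');save('m'+n,im);pickle.dump(c,open('c'+n,'wb'))
print(s['time_s'],s['position'].round(1),s['ft_force'].round(1))
b=cv2.imread('pics/m%s.png'%n)
# crop around expected gauge mark
Rm=R.from_rotvec(c['rvec']).as_matrix();p=Rm@np.array([633,-88,34.5])+c['tvec']
f=200/np.tan(np.radians(c['fovy'])/2);th=np.arctan2(np.hypot(p[0],p[1]),p[2]);k=f*th/np.hypot(p[0],p[1])
u0=int(c['cx']+k*p[0])-60;v0=int(c['cy']+k*p[1])-35
print('crop',u0,v0);cv2.imwrite('pics/m%sz.png'%n,cv2.resize(b[v0:v0+60,u0:u0+100],(800,480),interpolation=cv2.INTER_CUBIC))
E
cat > ev.py <<'E'
from h import *
import sys,pickle
n=sys.argv[1];u0,v0,a,b,e,g=map(float,sys.argv[2:]);c=pickle.load(open('c'+n,'rb'))
P=w_z(c,u0+a/8,v0+b/8,34.5);M=w_z(c,u0+e/8,v0+g/8,34.5);q=(P-M)[:2]
print('dx',q@vx,'dy',q@vy,P.round(1),M.round(1))
E
python3 -m handwheel '[[1,0.22,0.02,0,0,0,0],[1,0.22,0.02,0,0,0,0],[1,0.22,0.02,0,0,0,0],[1,0.22,0.02,0,0,0,0],[1,0.22,0.02,0,0,0,0],[1,0.22,0.02,0,0,0,0],[1,0,0,0,0,0,0]]'; python3 meas.py 5
```

```text
time_s: 7.03
position: [582.1, -176.1, 74.9]
tcp_rot: [-1.254, 1.133, -1.137]
ft_force: [1.1, 1.9, 8.5]
finger_gap: 0.008
7.0333 [ 582.1 -176.1   74.9] [1.1 1.9 8.5]
crop 362 68
```

View pics/m5z.png

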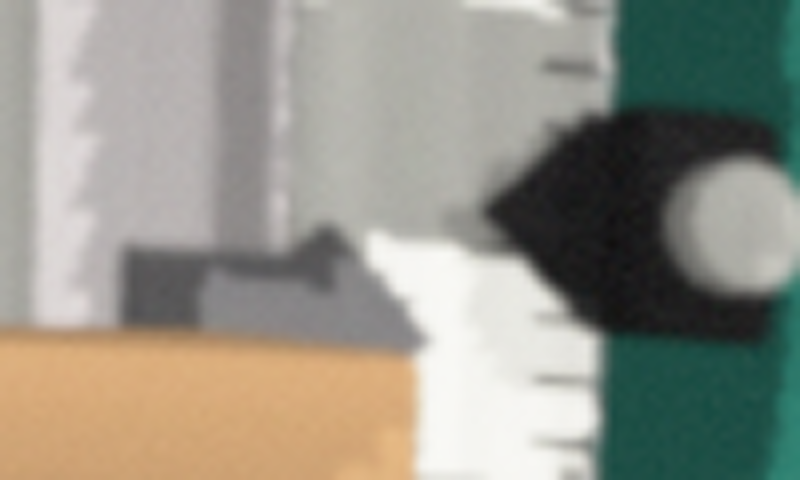

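```bash
python3 ev.py 5 362 68 426 345 487 210; python3 -m handwheel '[[1,0,0,0.3,0,0,0],[1,-0.45,-0.04,0.1,0,0,0],[1,-0.45,-0.04,0,0,0,0],[1,-0.45,-0.04,0,0,0,0],[1,0,0,0,0,0,0],[1,0,0,-0.25,0,0,0],[1,0,0,-0.15,0,0,0],[1,0,0,0,0,0,0]]';python3 -m handwheel '[[1,0.22,0.02,0,0,0,0],[1,0.22,0.02,0,0,0,0],[1,0.22,0.02,0,0,0,0],[1,0.22,0.02,0,0,0,0],[1,0.22,0.02,0,0,0,0],[1,0.22,0.02,0,0,0,0],[1,0,0,0,0,0,0]]'; python3 meas.py 6
```

```text
dx -4.539756870517511 dy -10.70705319860531 [629.3 -93.3  34.5] [632.8 -82.2  34.5]
time_s: 7.75
position: [554.2, -178.5, 74.4]
tcp_rot: [-1.255, 1.135, -1.136]
ft_force: [-2.4, 0.4, 6.0]
finger_gap: 0.006
time_s: 8.33
position: [581.7, -176.0, 74.9]
tcp_rot: [-1.254, 1.133, -1.137]
ft_force: [2.3, 1.9, 8.6]
finger_gap: 0.002
8.3333 [ 581.7 -176.    74.9] [2.3 1.9 8.6]
crop 362 68
```

View pics/m6z.png

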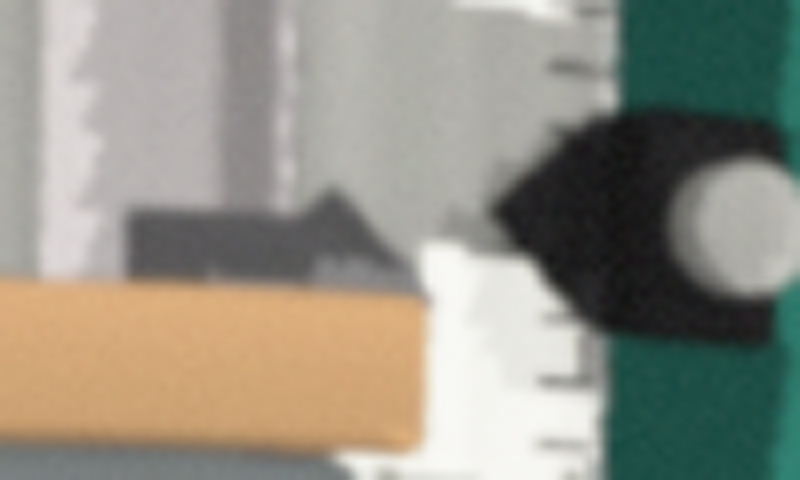

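```bash
python3 ev.py 6 362 68 431 303 494 208; for i in 1; do python3 -m handwheel '[[1,0,0,0.3,0,0,0],[1,-0.45,-0.04,0.1,0,0,0],[1,-0.45,-0.04,0,0,0,0],[1,-0.45,-0.04,0,0,0,0],[1,0,0,0,0,0,0],[1,0,0,-0.25,0,0,0],[1,0,0,-0.15,0,0,0],[1,0,0,0,0,0,0]]';python3 -m handwheel '[[1,0.22,0.02,0,0,0,0],[1,0.22,0.02,0,0,0,0],[1,0.22,0.02,0,0,0,0],[1,0.22,0.02,0,0,0,0],[1,0.22,0.02,0,0,0,0],[1,0.22,0.02,0,0,0,0],[1,0,0,0,0,0,0]]';done;  python3 meas.py 7
```

```text
dx -4.820049256892515 dy -7.658435229406878 [628.9 -90.   34.5] [632.9 -81.9  34.5]
time_s: 9.05
position: [553.7, -178.5, 74.3]
tcp_rot: [-1.255, 1.135, -1.136]
ft_force: [-2.6, 0.9, 6.0]
finger_gap: 0.006
time_s: 9.63
position: [581.2, -176.0, 75.0]
tcp_rot: [-1.254, 1.133, -1.137]
ft_force: [1.4, 2.5, 9.5]
finger_gap: 0.006
9.6333 [ 581.2 -176.    75. ] [1.4 2.5 9.5]
crop 363 68
```

View pics/m7z.png

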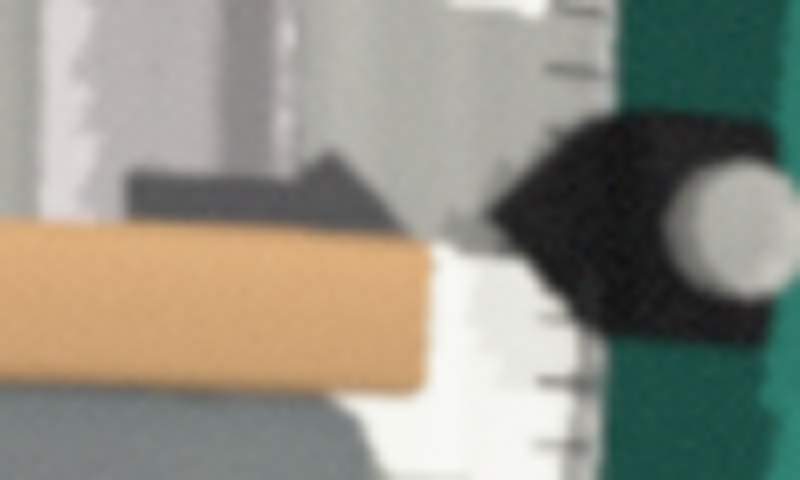

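```bash
python3 -m handwheel '[[1,0,0,0.3,0,0,0],[1,-0.45,-0.04,0.1,0,0,0],[1,-0.45,-0.04,0,0,0,0],[1,-0.45,-0.04,0,0,0,0],[1,0,0,0,0,0,0],[1,0,0,-0.25,0,0,0],[1,0,0,-0.15,0,0,0],[1,0,0,0,0,0,0]]';python3 -m handwheel '[[1,0.22,0.02,0,0,0,0],[1,0.22,0.02,0,0,0,0],[1,0.22,0.02,0,0,0,0],[1,0.22,0.02,0,0,0,0],[1,0.22,0.02,0,0,0,0],[1,0.22,0.02,0,0,0,0],[1,0,0,0,0,0,0]]'; python3 -m handwheel '[[1,0,0,0.5,0,0,0],[1,0,0,1,0,0,0],[1,0,0,1,0,0,0],[1,0,0,1,0,0,0],[1,0,0.5,1,0,0,0],[1,0,1,1,0,0,0],[1,0,1,1,0,0,0],[1,0,1,1,0,0,0],[1,0,0,0,0,0,0],[1,0,0,0,0,0,0],[1,0,0,0,0,0,0]]';  python3 meas.py 8
```

```text
time_s: 10.35
position: [553.1, -178.5, 74.2]
tcp_rot: [-1.255, 1.135, -1.136]
ft_force: [-2.8, -0.0, 4.7]
finger_gap: 0.006
time_s: 10.93
position: [580.6, -176.0, 75.0]
tcp_rot: [-1.254, 1.133, -1.137]
ft_force: [0.9, 2.4, 10.5]
finger_gap: 0.005
time_s: 11.85
position: [578.7, -106.4, 222.9]
tcp_rot: [-1.255, 1.137, -1.135]
ft_force: [0.4, 1.3, -1.2]
finger_gap: 0.005
11.85 [ 578.7 -106.4  222.9] [ 0.4  1.3 -1.2]
crop 315 131
```

View pics/m8z.png

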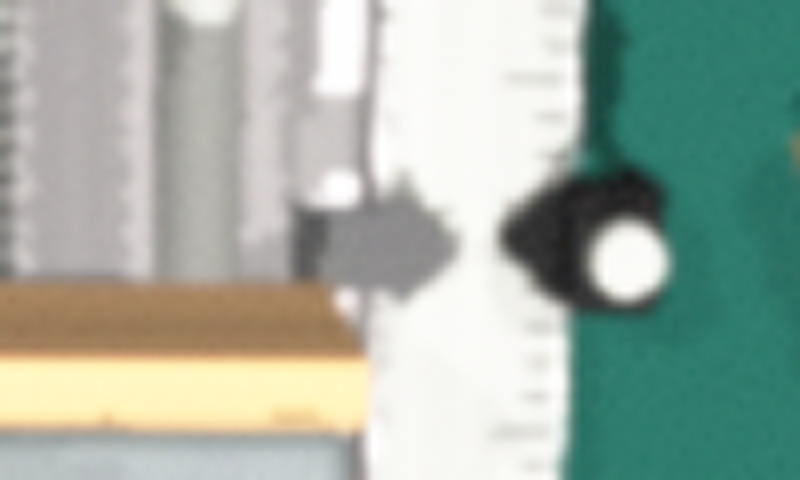

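```bash
python3 ev.py 8 315 131 460 244 500 238; python3 -c "
import cv2;cv2.imwrite('pics/m8y.png',cv2.resize(cv2.imread('pics/m8.png')[145:185,345:405],(780,520),interpolation=cv2.INTER_CUBIC))"
```

```text
dx -5.55632512928016 dy -0.9350842476396083 [628.6 -83.1  34.5] [634.  -81.6  34.5]
```

View pics/m8y.png

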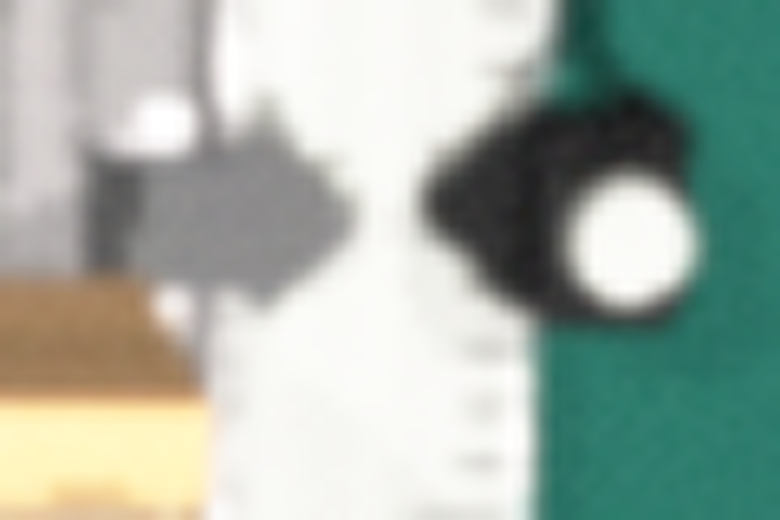

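View pics/m8.png

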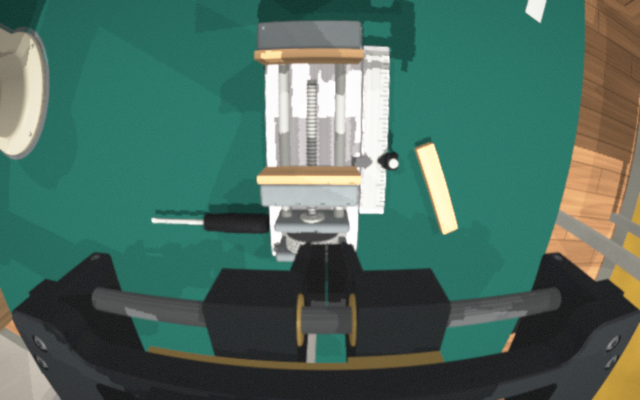

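```bash
python3 -m handwheel '[[1,-0.2,-0.9,-0.5,0,0,0],[1,-0.2,-0.9,-0.5,0,0,0],[1,-0.2,-0.9,-0.5,0,0,0],[1,-0.24,-0.86,-0.5,0,0,0],[1,0,0,-1,0,0,0],[1,0,0,-1,0,0,0],[1,0,0,-1,0,0,0],[1,0,0,-1,0,0,0],[1,0,0,-0.9,0,0,0],[1,0,0,0,0,0,0],[1,0,0,0,0,0,0]]'
```

```text
time_s: 12.82
position: [561.4, -177.7, 85.0]
tcp_rot: [-1.255, 1.139, -1.134]
ft_force: [-0.3, 0.7, 0.4]
finger_gap: 0.004
```

```bash
python3 -m handwheel '[[1,0,0,-0.4,0,0,0],[1,0,0,-0.1,0,0,0],[1,0,0,0,0,0,0]]'; python3 -m handwheel '[[1,0,0,-0.03,0,0,0],[1,0,0,0,0,0,0]]'
```

```text
time_s: 13.07
position: [562.0, -177.3, 76.0]
tcp_rot: [-1.255, 1.136, -1.136]
ft_force: [0.2, 0.9, -0.1]
finger_gap: 0.005
time_s: 13.23
position: [562.3, -177.3, 75.9]
tcp_rot: [-1.254, 1.135, -1.136]
ft_force: [-0.6, 0.1, -0.2]
finger_gap: 0.008
```

```bash
python3 -m handwheel '[[1,0,0,-0.06,0,0,0],[1,0,0,0,0,0,0]]'; python3 -m handwheel '[[1,0,0,-0.03,0,0,0],[1,0,0,0,0,0,0]]'
```

```text
time_s: 13.4
position: [562.5, -177.3, 75.3]
tcp_rot: [-1.254, 1.134, -1.137]
ft_force: [-0.9, 0.7, 5.0]
finger_gap: 0.003
time_s: 13.57
position: [562.7, -177.4, 75.3]
tcp_rot: [-1.254, 1.134, -1.137]
ft_force: [-2.5, 2.2, 10.4]
finger_gap: 0.005
```

```bash
python3 -m handwheel '[[1,0.2,0.02,0,0,0,0],[1,0.2,0.02,0,0,0,0],[1,0.22,0.02,0,0,0,0],[1,0,0,0,0,0,0]]'; python3 -m handwheel '[[1,0,0,0.5,0,0,0],[1,0,0,1,0,0,0],[1,0,0,1,0,0,0],[1,0,0,1,0,0,0],[1,0,0.5,1,0,0,0],[1,0,1,1,0,0,0],[1,0,1,1,0,0,0],[1,0,1,0.5,0,0,0],[1,0,1,0,0,0,0],[1,0,0,0,0,0,0],[1,0,0,0,0,0,0],[1,0,0,0,0,0,0]]';  python3 meas.py 9; python3 -c "
import cv2;cv2.imwrite('pics/m9y.png',cv2.resize(cv2.imread('pics/m9.png')[140:220,340:440],(800,640)[:2],interpolation=cv2.INTER_CUBIC)[:600])"
```

```text
time_s: 13.9
position: [575.7, -176.2, 75.3]
tcp_rot: [-1.254, 1.133, -1.138]
ft_force: [1.5, 1.8, 9.3]
finger_gap: 0.005
time_s: 14.9
position: [574.4, -86.6, 213.7]
tcp_rot: [-1.255, 1.136, -1.136]
ft_force: [0.6, -0.9, 0.7]
finger_gap: 0.003
14.9 [574.4 -86.6 213.7] [ 0.6 -0.9  0.7]
crop 318 150
```

View pics/m9z.png

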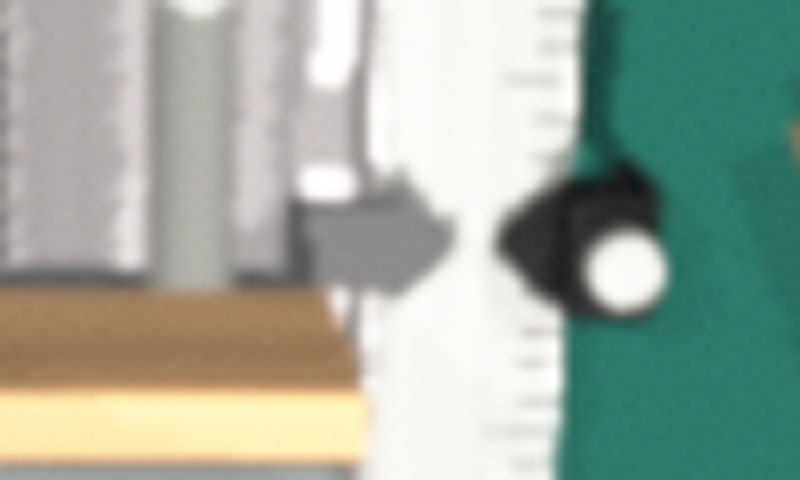

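```bash
python3 ev.py 9 318 150 457 236 497 241; python3 -m handwheel '[[1,0.9,-0.9,-0.5,0,0,0],[1,0.9,-0.9,-0.8,0,0,0],[1,0.5,-0.5,-1,0,0,0],[1,0,0,-1,0,0,0],[1,0,0,-1,0,0,0],[1,0,0,0,0,0,0],[1,0,0,0,0,0,0]]'; python3 meas.py 10
```

```text
dx -5.568429318054239 dy 0.6425617318754027 [628.5 -81.2  34.5] [634.1 -81.3  34.5]
time_s: 15.53
position: [620.1, -132.7, 127.2]
tcp_rot: [-1.255, 1.138, -1.135]
ft_force: [-0.1, -1.0, 0.4]
finger_gap: 0.006
15.5333 [ 620.1 -132.7  127.2] [-0.1 -1.   0.4]
crop 287 117
```

View pics/m10z.png

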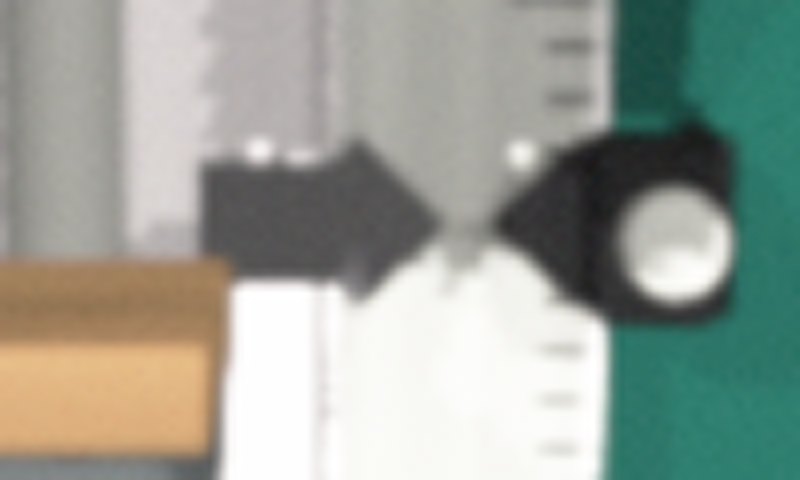

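```bash
python3 ev.py 10 287 117 440 221 495 225;  python3 ev.py 10 287 117 440 221 495 222; python3 - <<'E'
from h import *
# vise direction from rule outer edge in m10 (zoom px), z~? use two points
import pickle;c=pickle.load(open('c10','rb'))
im=cv2.imread('pics/m10.png');print(c['rvec'])
E
```

```text
dx -5.31398877155726 dy 0.33786020555572027 [628.4 -82.4  34.5] [633.8 -82.3  34.5]
dx -5.3092505414674624 dy 0.04482629879730792 [628.4 -82.4  34.5] [633.7 -82.   34.5]
[-2.8282231  -0.14021864 -0.02009714]
```

View pics/m10.png

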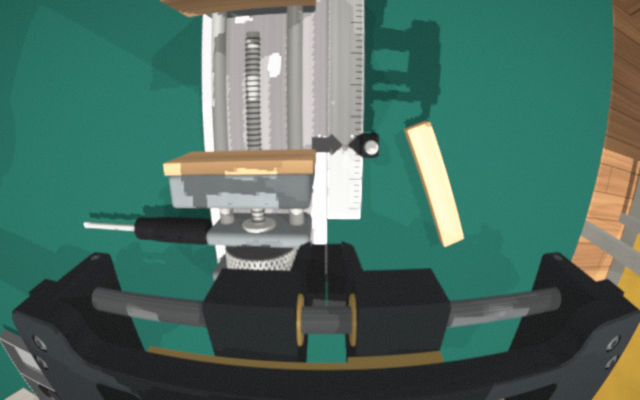

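```bash
python3 -m handwheel '[[1,0,0,0.8,0,0,0],[1,0,0,1,0,0,0],[1,0,0,1,0,0,0],[1,0,0,1,0,0,0],[1,-0.9,-0.9,1,0,0,0],[1,-0.9,-0.9,1,0,0,0],[1,-0.9,-0.9,0,0,0,0],[1,-0.9,-0.9,0,0,0,0],[1,0,0,0,0,0,0],[1,0,0,0,0,0,0],[1,0,0,0,0,0,0],[1,0,0,0,0,0,0]]'; python3 - <<'E'
from h import *
for n in('side','top'):
    im,d=camera(n);save(n+'11',im);c=calibration(n)
    for t in ('glue','screwdriver','case','batten'):
        b=boxes_of(n,t)
        if b:
            u,v=b[0]['xy'][0]*640,b[0]['xy'][1]*400;print(n,t,round(b[0]['confidence'],2),round(u,1),round(v,1))
s=sense();print(s['position'],np.abs(s['qd']).max())
a=cv2.imread('pics/side0.png')[90:240,240:440];b=cv2.imread('pics/side11.png')[90:240,240:440]
cv2.imwrite('pics/cmp.png',cv2.resize(np.hstack([a,b]),(800,300)))
E
```

```text
time_s: 16.58
position: [549.1, -203.4, 244.2]
tcp_rot: [-1.255, 1.134, -1.136]
ft_force: [0.2, 0.1, 0.3]
finger_gap: 0.01
side glue 0.69 371.1 124.8
side screwdriver 0.76 388.0 172.6
side case 0.81 318.6 252.1
side batten 0.57 290.6 171.8
top glue 0.6 258.1 209.9
top screwdriver 0.84 410.5 235.3
top case 0.7 259.9 208.2
top batten 0.93 380.7 138.0
[ 548.55104084 -203.96625201  243.68678208] 0.0015169957731797205
```

View pics/cmp.png

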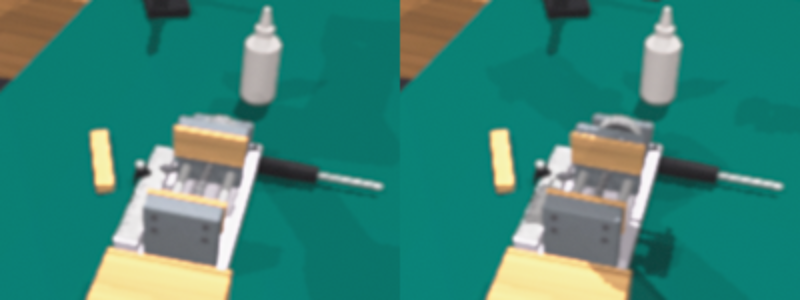

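The before/after side pictures show all four loose things unmoved and the pointer level with the stop. I'm handing in.

```bash
python3 -c "
from station import *
print(job_done())"
```

```text
the job is handed in; nothing more can be done
None
```

The vise is set and the job is handed in at about 17 s. No verdict was reported, so this rests on my own checks.

**What I did:** I shut the gripper and rolled the wheel's crown toward the rule side with the closed fingertips. It took five strokes of about 25–28 mm and a final one of 13 mm, and the vertical force read about 5–10 N. The TCP stayed at wheel-crown height, about 75 mm, during every stroke. I then raised the hand clear, to about 244 mm.

**Pointer:** It started about 16 mm short of the stop's point. My last wrist-camera readings put it at +0.0 to +0.3 mm from close up and +0.6 mm from higher, inside the 2 mm limit.

**Checks that disagreed:**
- **Stroke count:** Before the last stroke, counting strokes gave about 1.9 mm still to go, but the picture gave 0.9 mm. I sized the last stroke to suit both. By the stroke count alone the pointer would have ended about 0.5 mm short, also inside the limit.
- **Tip spacing:** My measurements put the space between the two tips at about 5.3 mm, where you gave 4 mm. That is across the jaw's travel, so it does not affect the setting.

**Loose things:** The side pictures before and after show the glue, screwdriver, case and batten where they stood. In the last top picture the arm probably hid the glue: the network reported it at the case's position, which I took as a false detection because the side picture shows the bottle in place.

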